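# Lay out the pipe fittings on their printed outlines

### The job

Before the boiler service, lay each of the four loose pipe fittings (elbow, tee, straight coupling and handwheel valve) on the white pad that carries its own black outline, lying flat and upright as it is now, turned to cover its outline. Put each one down, do not drop it.

Things in the scene. Friction and masses are not known exactly. Their poses are not given: they have to be found in the camera images.
- tee: Brass tee fitting, lying flat, about 0.26 kg, 28 mm high. Origin on the underside below the junction of the three legs; legs run along +x, -x and +y (the branch). Necks 20 mm in diameter, axis 14 mm up; a hex nut (28 mm across flats, 33 mm wide from above) on each leg 35 to 47 mm from the origin, where it ends. Grip across a bare neck, 25 mm from the origin.
- elbow: Brass 90 degree elbow fitting, lying flat, about 0.18 kg, 28 mm high. Origin on the underside below the corner (a 22 mm round boss, 26 mm high); its two legs run along +x and +y. Necks 20 mm in diameter, axis 14 mm up; a hex nut (28 mm across flats, 33 mm wide from above) on each leg 35 to 47 mm from the origin, where it ends. Grip across a bare neck, 25 mm from the origin.
- coupling: Brass straight coupling lying flat, 0.17 kg, 28 mm high, 94 mm long. Origin at the centre of the underside; its axis lies along x, 14 mm up; alike either way round. Round neck 20 mm in diameter, bare for 35 mm either side of the origin (grip it in the middle, across), then a hex nut 28 mm across flats at each end.
- valve: Upright brass valve, 0.36 kg, 67 mm high; origin at the centre of the underside. Round bar with hex nuts along x, 94 mm long, alike either way round. On top a steel handwheel, centred over the origin, 46 mm in diameter, 52 to 64 mm above the underside, which does not turn: grip across its rim from above at any yaw. Below it a 20 mm stem and a 30 mm square block 28 mm high.
- pad_tee: Fixed white pad 112 x 92 mm (x by y), 5 mm thick, no rim; origin at the centre of its underside. Printed on it in black, life-size: the outline of the tee: its junction is 18 mm towards -y from the pad's origin, its run lies along the pad's x, its branch points to +y. The tee belongs with its own axes parallel to the pad's.
- pad_elbow: Fixed white pad 112 x 92 mm (x by y), 5 mm thick, no rim; origin at the centre of its underside. Printed on it in black, life-size: the outline of the elbow: its corner is at x = -18 mm, y = -18 mm from the pad's origin, its legs point to the pad's +x and +y. The elbow belongs with its own axes parallel to the pad's.
- pad_coupling: Fixed white pad 112 x 92 mm (x by y), 5 mm thick, no rim; origin at the centre of its underside. Printed on it in black, life-size: the outline of the straight coupling: a plain bar with wider ends, centred on the pad, along the pad's x. The coupling belongs there either way round.
- pad_valve: Fixed white pad 112 x 92 mm (x by y), 5 mm thick, no rim; origin at the centre of its underside. Printed on it in black, life-size: the outline of the valve: a bar with wider ends and a 49 mm disc (the handwheel) in the middle, centred on the pad, along the pad's x. The valve belongs there either way round.
Mind the look-alikes: they are no part of the job. Leave any pink or yellow look-alike of the pad_tee alone.

How it is judged:
At the end, for the whole second after the job is handed in: Each fitting lies at rest on the pad with its own outline, its origin within 12 mm of the outline's in pad x and y, underside within 4 mm of the pad's top, tilted under 0.12 rad, within 0.25 rad of the outline (tee and elbow pointing its way, coupling and valve either way round) (x of tee in the frame of pad_tee between -0.012 and 0.012 m and y of tee in the frame of pad_tee between -0.03 and -0.006 m and z of tee in the frame of pad_tee between 0.001 and 0.009 m and angle between the x axis of tee and the x axis of pad_tee, either way round below 0.25 rad and angle between each of tee, elbow, coupling, valve's own z axis and vertical below 0.12 rad and linear speed of each of tee, elbow, coupling, valve below 0.02 m/s and y of pad_tee in the frame of tee above 0 m and x of elbow in the frame of pad_elbow between -0.03 and -0.006 m and y of elbow in the frame of pad_elbow between -0.03 and -0.006 m and z of elbow in the frame of pad_elbow between 0.001 and 0.009 m and angle between the x axis of elbow and the x axis of pad_elbow, either way round below 0.25 rad and y of pad_elbow in the frame of elbow above 0 m and x of coupling in the frame of pad_coupling between -0.012 and 0.012 m and y of coupling in the frame of pad_coupling between -0.012 and 0.012 m and z of coupling in the frame of pad_coupling between 0.001 and 0.009 m and angle between the x axis of coupling and the x axis of pad_coupling, either way round below 0.25 rad and x of valve in the frame of pad_valve between -0.012 and 0.012 m and y of valve in the frame of pad_valve between -0.012 and 0.012 m and z of valve in the frame of pad_valve between 0.001 and 0.009 m and angle between the x axis of valve and the x axis of pad_valve, either way round below 0.25 rad); the robot touches nothing.
It fails at once if the tee is dropped or thrown: it moves at over 0.7 m/s with no finger touching it (linear speed of tee above 0.7 m/s and not (contact force between tee and the fingers above 0.05 N)).
It fails at once if the elbow is dropped or thrown: it moves at over 0.7 m/s with no finger touching it (linear speed of elbow above 0.7 m/s and not (contact force between elbow and the fingers above 0.05 N)).
It fails at once if the coupling is dropped or thrown: it moves at over 0.7 m/s with no finger touching it (linear speed of coupling above 0.7 m/s and not (contact force between coupling and the fingers above 0.05 N)).
It fails at once if the valve is dropped or thrown: it moves at over 0.7 m/s with no finger touching it (linear speed of valve above 0.7 m/s and not (contact force between valve and the fingers above 0.05 N)).
It also fails if it takes over 115 s, if anything falls off the work surface, if the arm or the gripper's body presses on something with over 40 N, if the wrist force passes 120 N, or if a joint passes its speed limit or range.

### The arm

A 6-joint arm with a two-finger parallel gripper is mounted at the origin on the work surface. World frame = base frame: x ahead of the robot, y to its left, z up, the work surface at z = 0. Lengths are in m, angles in rad, forces in N, time in s.
With the tool pointing down it reaches from about 0.375 to 0.975 m from the base axis. Payload 3.8 kg.
Tool frame: the origin (TCP) lies midway between the tips of the shut fingers; the grasp point (between the pads) lies 19 mm behind it; z points along the fingers, y is the direction in which the jaws open and shut (so a half turn about z gives the same grasp; the last joint's range is limited). The gripper opens to 85 mm and grips with 20 to 120 N. Pads are 22 mm wide; open, the fingers measure 114 mm over their backs; the gripper's body (76 mm by 85 mm) begins 54 mm behind the grasp point. The pads swing forward as they close: fully open they stand 13 mm farther back than shut.
Start: joints at [1.235, 0.264, 1.604, -0, 1.274, -0.037], TCP at [0.199, 0.645, 0.231] pointing down, gripper open.
Joint ranges: [-2.63, 2.63], [-0.94, 2.18], [0.31, 2.57], [-1.31, 4.45], [0, 2.66], [-2.55, 2.55]. Speed limits (rad/s): [2.57, 2.57, 3.14, 3.14, 3.14, 3.14].

### API

Orientations are given as a rotation vector (axis times angle).
In Python, from workcell import bot gives the robot as it stands.
- The arm moves only by the tool arm_command, never from a script. Its argument "targets" is text: rows parted by semicolons, each of 7 numbers parted by spaces: the shift along the tool's x, y, z in mm, then the turn, a rotation vector about the tool's x, y, z in degrees, then the opening, from 0 (shut) to 1 (fully open). A call has 1 to 10 rows; each row is the pose to reach, as a shift and turn from the pose commanded when the call began, along the tool's axes at that moment; what a row does not reach only later rows make up. A row lasts 1/12 s, in which the tool goes at most 41.7 mm and 7.16 degrees, less where a joint would pass 70% of its speed; a pose out of reach is approached as far as the arm can. A call with a gripper value outside its range is refused whole. The fingers move at their own pace and stop on an object; "newtons" is the grip in N (left out, the last holds). Time passes only in rows, so rows that repeat a pose let the fingers close. It gives the time, the measured TCP pose, the force and the opening at its end, in the units of the state.
- bot.read_state(): the state, without advancing time (a new reading comes with each control period).
- bot.read_camera(name): name is "side" or "top" or "wrist"; returns (picture, depth): 480x640x3 uint8, blue, green, red; 480x640 float32, m along the optical axis (not along the pixel's ray), 0 where there is no reading.
- bot.camera_params(name): a dict with "fov_y" (degrees; the focal length in pixels is half the picture's height over the tangent of half this angle, whatever the lens; pixels are square), "cx", "cy" (the principal point, pixels), "xyz" and "rotation" of the camera in the world; the wrist camera has in their place "T_tool_cam" (4x4, takes a point from camera to tool coordinates, whose origin is the TCP and whose axes are the flange's). Camera axes: x right, y up, looking along -z (the intrinsics and any distortion apply to the point x, -y, -z); pixel columns grow to the right and rows downward; lengths in m; the calibration is good to about 2 mm. A picture is of the moment at which its call begins: read the wrist's pose just before it. camera_params takes no time and is no camera call.
- bot.finish_job(): hands the job in, once; it reports no verdict.
The state is a dict: "time": time; "q": joint angles; "joint_vel": joint speeds; "joint_torque": joint torques, N m; "tool_pos": TCP position; "tcp_rot": TCP orientation; "wrist_force": force on the tool from outside, world axes, zero at the start; "torque": the same for the moment, N m; "width": opening from 0.0 (shut) to 1.0 (fully open).
Only numpy, scipy, OpenCV 4.12 (cv2) and the standard library are available. Lean on these libraries where they do the work, as an engineer would, in place of code of your own. Each camera call takes 0.05 s, during which the arm holds its last target.

## Working session

There is one attempt and no reset: what is moved stays moved. The work goes in short steps, Python scripts to look and compute and a tool call to move; the robot and the scene stay as the last step left them, time stands still between calls to the robot, and variables do not carry over. Pictures are saved under pics/ and viewed, and the job is handed in when it is done.

Besides the shell and the picture viewer there is one more tool, called after "Call:" in YAML: its name, and indented under it one key for each argument. arm_command: Moves the arm, as the interface text tells. Its arguments: {"type":"object","properties":{"targets":{"type":"string"},"newtons":{"type":"number"}},"required":["targets"]}

```bash
mkdir -p pics; ls
python3 - <<'E'
from workcell import bot
import cv2
print(bot.read_state())
for n in("top","side","wrist"):
    p,d=bot.read_camera(n); cv2.imwrite(f"pics/{n}0.png",p)
    import numpy as np; np.save(f"pics/{n}0.npy",d)
    print(n,bot.camera_params(n))
E
```

```text
pics
{'time': 0.0, 'q': array([ 1.23511271e+00,  2.64783676e-01,  1.60541765e+00, -1.38632923e-05,
        1.27370556e+00, -3.69002964e-02]), 'joint_vel': array([-0.0003118 ,  0.00042462, -0.00282402,  0.00091955, -0.00013069,
       -0.00034539]), 'joint_torque': array([ 1.39821877e-04, -5.15111482e+01, -3.67310035e+01, -1.29019522e-04,
        1.31396975e-02, -5.54349057e-06]), 'tool_pos': array([0.19844851, 0.64437792, 0.2299179 ]), 'tcp_rot': array([-0.46751547, -3.10618894,  0.00357568]), 'wrist_force': array([-0.08702101, -0.44254468,  0.21612441]), 'torque': array([0.01248251, 0.02911569, 0.0305359 ]), 'width': 0.9988473887384879}
top {'fov_y': 53.565084031362396, 'cx': 326.29551944003146, 'cy': 241.85126763642782, 'xyz': array([ 0.27928973, -0.06949865,  0.98372425]), 'rotation': array([ 0.13068976, -0.13278817, -1.54046708])}
side {'fov_y': 54.22705131375142, 'cx': 320.29344868761444, 'cy': 240.77853794733326, 'xyz': array([ 0.1958676 , -0.8848193 ,  0.91873813]), 'rotation': array([ 0.76706425, -0.11498548, -0.24536765])}
wrist {'fov_y': 58.03354933367184, 'cx': 313.42578942408926, 'cy': 243.3245007433129, 'T_tool_cam': array([[-1.05213941e-03,  9.62143928e-01,  2.72539821e-01,
         6.94723959e-02],
       [ 9.99999441e-01,  1.04137024e-03,  1.84159397e-04,
        -1.38199618e-04],
       [-1.06627012e-04,  2.72539863e-01, -9.62144486e-01,
        -1.42451121e-01],
       [ 0.00000000e+00,  0.00000000e+00,  0.00000000e+00,
         1.00000000e+00]])}
```

View pics/top0.png

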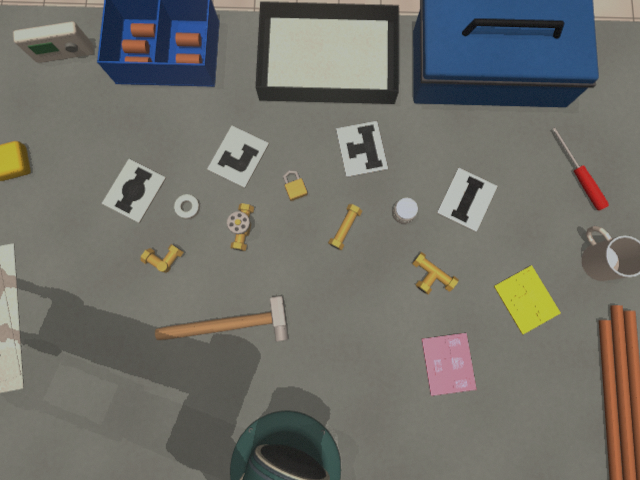

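View pics/side0.png

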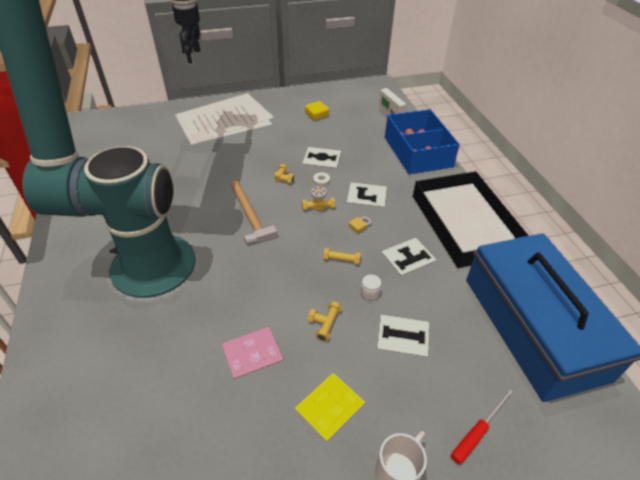

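View pics/wrist0.png

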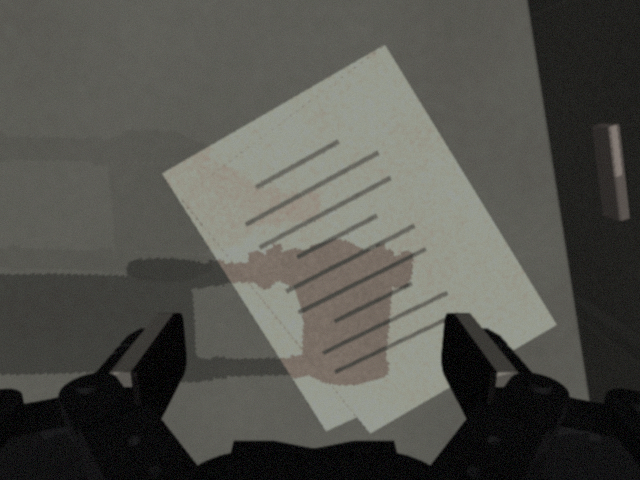

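The top view shows everything. White pads: valve (134,190), elbow (238,156), tee (362,149) and coupling (468,199). Fittings: elbow (162,258), valve (240,226), coupling (345,226) and tee (435,273). The pink (449,364) and yellow (527,300) pads are look-alikes, so I'll leave them. The padlock (295,185) is also yellow.

```bash
cat > h.py <<'E'
import numpy as np, cv2
from scipy.spatial.transform import Rotation as R
from scipy.optimize import minimize
def cam(bot,n,st=None):
    p=bot.camera_params(n); f=240/np.tan(np.radians(p['fov_y'])/2)
    if 'xyz' in p: T=np.eye(4);T[:3,:3]=R.from_rotvec(p['rotation']).as_matrix();T[:3,3]=p['xyz']
    else:
        B=np.eye(4);B[:3,:3]=R.from_rotvec(st['tcp_rot']).as_matrix();B[:3,3]=st['tool_pos'];T=B@p['T_tool_cam']
    return f,p['cx'],p['cy'],T
def proj(c,P):
    f,cx,cy,T=c; q=(np.asarray(P)-T[:3,3])@T[:3,:3]
    return np.stack([cx+f*q[:,0]/-q[:,2],cy+f*q[:,1]/q[:,2]],1)
def unproj(c,uv,z):
    f,cx,cy,T=c; uv=np.atleast_2d(np.asarray(uv,float))
    r=np.stack([(uv[:,0]-cx)/f,-(uv[:,1]-cy)/f,-np.ones(len(uv))],1)@T[:3,:3].T
    return T[:3,3]+r*((z-T[2,3])/r[:,2])[:,None]
# ortho: px (u,v) -> world x = x0+ half - v*s (up = +x), y = y0+half - u*s (left=+y)
def ortho(img,c,x0,y0,z,half=0.08,s=0.0005):
    n=int(2*half/s); k=np.arange(n)+.5
    X=x0+half-k*s; Y=y0+half-k*s
    YY,XX=np.meshgrid(Y,X)
    P=np.stack([XX.ravel(),YY.ravel(),np.full(n*n,z)],1)
    uv=proj(c,P).astype(np.float32).reshape(n,n,2)
    return cv2.remap(img,uv[...,0],uv[...,1],cv2.INTER_CUBIC),XX,YY
def sdf_box(x,y,x0,x1,y0,y1):
    dx=np.maximum(x0-x,x-x1);dy=np.maximum(y0-y,y-y1)
    return np.minimum(np.maximum(dx,dy),0)+np.hypot(np.maximum(dx,0),np.maximum(dy,0))
def leg(x,y): return np.minimum(sdf_box(x,y,0,.035,-.01,.01),sdf_box(x,y,.035,.047,-.0165,.0165))
def sdf(kind,x,y):
    if kind=='elbow': return np.minimum.reduce([leg(x,y),leg(y,-x),np.hypot(x,y)-.011])
    if kind=='tee': return np.minimum.reduce([leg(x,y),leg(-x,y),leg(y,-x)])
    b=np.minimum(leg(x,y),leg(-x,y))
    if kind=='valve': b=np.minimum(b,np.hypot(x,y)-.0245)
    if kind=='valveb': b=np.minimum(b,sdf_box(x,y,-.015,.015,-.015,.015))
    return b
def fit(kind,mask,XX,YY,x0,y0,per=2*np.pi):
    m=mask.astype(float)
    def cost(p,w):
        c,s=np.cos(p[2]),np.sin(p[2]);dx=XX-p[0]*.01;dy=YY-p[1]*.01
        d=sdf(kind,c*dx+s*dy,-s*dx+c*dy)
        return np.mean((m-1/(1+np.exp(np.clip(d/w,-50,50))))**2)/m.mean()
    ys,xs=np.where(mask); ci=np.array([XX[ys,xs].mean(),YY[ys,xs].mean()])
    off={'elbow':(.016,.016),'tee':(0,.012)}.get(kind,(0,0))
    best=[]
    for a in np.arange(0,per,np.pi/8):
        o=np.array([np.cos(a)*off[0]-np.sin(a)*off[1],np.sin(a)*off[0]+np.cos(a)*off[1]])
        best.append((cost([*((ci-o)*100),a],.004),[*((ci-o)*100),a]))
    best.sort(key=lambda t:t[0])
    rs=[]
    for _,p in best[:3]:
        r=minimize(cost,p,(.003,),method='Nelder-Mead',options=dict(initial_simplex=np.array([p,[p[0]+.4,p[1],p[2]],[p[0],p[1]+.4,p[2]],[p[0],p[1],p[2]+.2]]),maxiter=150))
        r=minimize(cost,r.x,(.001,),method='Nelder-Mead',options=dict(maxiter=120)); rs.append((r.fun,r.x))
    rs.sort(key=lambda t:t[0]); f,p=rs[0]
    return np.array([p[0]*.01,p[1]*.01,(p[2]+np.pi)%(2*np.pi)-np.pi]),f
E
cat > m.py <<'E'
from workcell import bot
from h import *
img=cv2.imread('pics/top0.png');c=cam(bot,'top')
tiles=[]
def go(name,kind,uv,z,isfit,per):
    x0,y0=unproj(c,uv,z)[0,:2]
    o,XX,YY=ortho(img,c,x0,y0,z,.07)
    hsv=cv2.cvtColor(o,cv2.COLOR_BGR2HSV)
    if isfit: m=(hsv[...,1]>110)&(abs(hsv[...,0].astype(int)-22)<10)
    else: m=hsv[...,2]<70
    n,l,st,ce=cv2.connectedComponentsWithStats(m.astype(np.uint8))
    if not isfit or kind!='valveb':
        k=1+np.argmax(st[1:,4]); m=l==k
    else:
        m=np.isin(l,[i for i in range(1,n) if st[i,4]>150])
    if not isfit:  # black must be near centre
        pass
    p,f=fit(kind,m,XX,YY,x0,y0,per)
    print(name,np.round(p,4),'cost',round(f,3))
    v=o.copy();cs,sn=np.cos(p[2]),np.sin(p[2]);dx=XX-p[0];dy=YY-p[1]
    d=sdf(kind,cs*dx+sn*dy,-sn*dx+cs*dy)
    v[abs(d)<.0004]=(0,0,255); v[np.hypot(dx,dy)<.001]=(255,0,255)
    tiles.append(cv2.resize(v,(200,200)))
for a in [('pad_elbow','elbow',(238,156),.005,0,2*np.pi),('pad_tee','tee',(362,149),.005,0,2*np.pi),('pad_coupling','coupling',(468,199),.005,0,np.pi),('pad_valve','valve',(134,190),.005,0,np.pi),
 ('elbow','elbow',(162,258),.014,1,2*np.pi),('tee','tee',(435,273),.014,1,2*np.pi),('coupling','coupling',(345,226),.014,1,np.pi),('valve','valveb',(240,228),.014,1,np.pi)]: go(*a)
cv2.imwrite('pics/fit0.png',np.vstack([np.hstack(tiles[:4]),np.hstack(tiles[4:])]))
d=np.load('pics/top0.npy');print('depth tbl',[ (uv,d[uv[1],uv[0]]) for uv in [(300,250),(238,222),(400,300)]])
x=unproj(c,[(238,222)],.064);print('wheel centre',x)
E
python3 m.py
```

```text
pad_elbow [ 0.6052  0.119  -0.4327] cost 0.068
pad_tee [ 0.6573 -0.1564  0.2222] cost 0.06
pad_coupling [ 0.5465 -0.365   2.7032] cost 0.06
pad_valve [ 0.5471  0.3449 -0.4454] cost 0.065
elbow [ 0.3843  0.2648 -0.5795] cost 0.096
tee [ 0.389  -0.2929  0.9371] cost 0.07
coupling [ 0.4786 -0.1068  2.6815] cost 0.083
valve [ 0.4719  0.1074 -0.1436] cost 0.76
depth tbl [((300, 250), np.float32(0.9936489)), ((238, 222), np.float32(0.93430895)), ((400, 300), np.float32(0.9800182))]
wheel centre [[0.47072718 0.10665396 0.064     ]]
```

View pics/fit0.png

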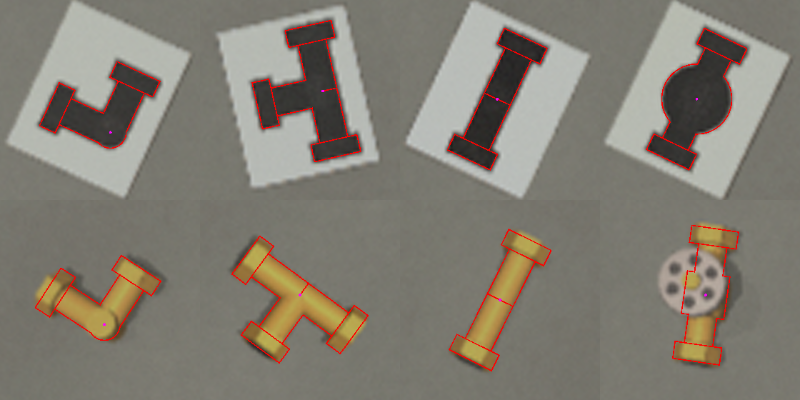

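```bash
cat > plan.py <<'E'
# usage: plan.py x y z theta(jaw) : shift in tool axes (mm), turn about tool z (deg), from measured pose
import sys
from workcell import bot
from h import *
def report(x,y,z,th,s=None):
    s=s or bot.read_state(); Rm=R.from_rotvec(s['tcp_rot']).as_matrix()
    tgt=np.array([[np.cos(th+np.pi/2),np.cos(th),0],[np.sin(th+np.pi/2),np.sin(th),0],[0,0,-1]])
    d=Rm.T@(np.array([x,y,z])-s['tool_pos'])*1000
    rv=np.degrees(R.from_matrix(Rm.T@tgt).as_rotvec())
    print('t %.2f'%s['time'],'pos',np.round(s['tool_pos'],4),'shift',np.round(d,1),'turn',np.round(rv,2),'F',np.round(s['wrist_force'],1),'w',round(s['width'],3), 'q6 %.2f'%s['q'][5])
if __name__=='__main__': report(*map(float,sys.argv[1:5]))
E
cat > loc.py <<'E'
P=dict(elbow=(.3843,.2648,-.5795),tee=(.389,-.2929,.9371),coupling=(.4786,-.1068,2.6815),valve=(.4719,.1074,-.1436))
Q=dict(elbow=(.6052,.119,-.4327),tee=(.6573,-.1564,.2222),coupling=(.5465,-.365,2.7032),valve=(.5471,.3449,-.4454))
G=dict(elbow=(.023,0,1.5708),tee=(0,.023,0),coupling=(0,0,-1.5708),valve=(0,0,1.1436))
import math
def tcp(p,g):
    c,s=math.cos(p[2]),math.sin(p[2]);return p[0]+c*g[0]-s*g[1],p[1]+s*g[0]+c*g[1],p[2]+g[2]
for n in P: print(n,'pick',[round(v,4) for v in tcp(P[n],G[n])],'place',[round(v,4) for v in tcp(Q[n],G[n])])
E
python3 loc.py; python3 plan.py 0.4035 0.2522 0.13 0.9913
```

```text
elbow pick [0.4035, 0.2522, 0.9913] place [0.6261, 0.1094, 1.1381]
tee pick [0.3705, -0.2793, 0.9371] place [0.6522, -0.134, 0.2222]
coupling pick [0.4786, -0.1068, 1.1107] place [0.5465, -0.365, 1.1324]
valve pick [0.4719, 0.1074, 1.0] place [0.5471, 0.3449, 0.6982]
t 0.15 pos [0.1985 0.6446 0.2302] shift [-311.4 -314.5  100.8] turn [-1.000e-01  1.000e-02  1.608e+01] F [-0.7 -0.4  0.4] w 0.996 q6 -0.04
```

Call:
arm_command:
  targets: "-311 -314 60 0 0 16 0.4;-311 -314 60 0 0 16 0.4;-311 -314 60 0 0 16 0.4;-311 -314 60 0 0 16 0.4;-311 -314 60 0 0 16 0.4;-311 -314 60 0 0 16 0.4;-311 -314 60 0 0 16 0.4;-311 -314 60 0 0 16 0.4;-311 -314 60 0 0 16 0.4;-311 -314 60 0 0 16 0.4"
  newtons: 80

```text
time: 0.98
tool_pos: [0.3903, 0.2773, 0.1749]
tcp_rot: [0.895, 3.011, 0.0]
wrist_force: [1.2, -0.0, 0.0]
width: 0.402
```

```bash
python3 plan.py 0.4035 0.2522 0.13 0.9913
```

```text
t 0.98 pos [0.3903 0.2773 0.1749] shift [-24.8 -13.8  44.9] turn [0.01 0.01 0.11] F [ 1.2 -0.   0. ] w 0.402 q6 -0.43
```

Call:
arm_command:
  targets: "-25 -14 45 0 0 0 0.4;-25 -14 45 0 0 0 0.4;-25 -14 45 0 0 0 0.4"

```text
time: 1.23
tool_pos: [0.4011, 0.2509, 0.1268]
tcp_rot: [-0.899, -3.005, 0.008]
wrist_force: [0.0, -0.3, 0.3]
width: 0.397
```

```bash
cat > wr.py <<'E'
import sys
from workcell import bot
from h import *
# wr.py kind x y half outname z
kind,x,y,out,z=sys.argv[1],float(sys.argv[2]),float(sys.argv[3]),sys.argv[4],float(sys.argv[5])
s=bot.read_state(); p,d=bot.read_camera('wrist'); c=cam(bot,'wrist',s)
o,XX,YY=ortho(p,c,x,y,z,.07)
hsv=cv2.cvtColor(o,cv2.COLOR_BGR2HSV)
m=(hsv[...,1]>110)&(abs(hsv[...,0].astype(int)-22)<10)&(hsv[...,2]>50)
n,l,st,ce=cv2.connectedComponentsWithStats(m.astype(np.uint8)); m=l==1+np.argmax(st[1:,4])
q,f=fit(kind,m,XX,YY,x,y)
print(np.round(q,4),f)
cs,sn=np.cos(q[2]),np.sin(q[2]);dx=XX-q[0];dy=YY-q[1];dd=sdf(kind,cs*dx+sn*dy,-sn*dx+cs*dy)
o[abs(dd)<.0004]=(0,0,255)
cv2.imwrite(out,np.hstack([cv2.resize(p,(400,300)),cv2.resize(o,(300,300))]))
E
python3 wr.py elbow .3843 .2648 pics/w1.png .014; python3 plan.py 0.4035 0.2522 0.004 0.9913
```

```text
[ 0.3843  0.2648 -0.5597] 0.10325443067430473
t 1.28 pos [0.4019 0.2528 0.1287] shift [ -1.9   0.8 124.6] turn [-0.2  -0.14 -0.04] F [-0.3  0.7  0.8] w 0.403 q6 -0.48
```

View pics/w1.png

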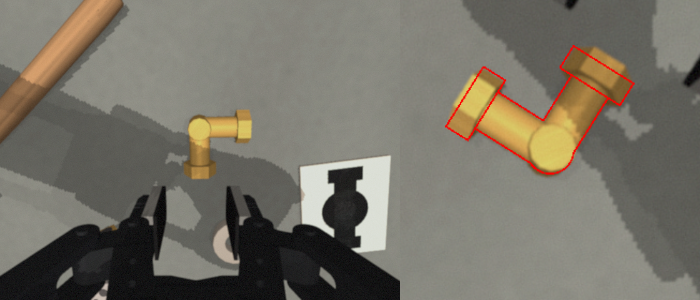

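Call:
arm_command:
  targets: "-1 0 40 0 0 0 0.4;-1 0 75 0 0 0 0.4;-1 0 95 0 0 0 0.4;-1 0 110 0 0 0 0.4;-1 0 118 0 0 0 0.4;-1 0 123 0 0 0 0.4;-1 0 123 0 0 0 0.4"

```text
time: 1.87
tool_pos: [0.4042, 0.2545, 0.0074]
tcp_rot: [0.893, 3.012, 0.0]
wrist_force: [0.5, -0.0, -0.1]
width: 0.398
```

```bash
python3 plan.py 0.4035 0.2522 0.004 0.9913
python3 - <<'E'
from workcell import bot
import cv2
p,d=bot.read_camera('wrist');cv2.imwrite('pics/w2.png',p)
E
```

```text
t 1.87 pos [0.4042 0.2545 0.0074] shift [-0.7 -2.3  3.4] turn [ 0.02 -0.    0.17] F [ 0.5 -0.  -0.1] w 0.398 q6 -0.48
```

View pics/w2.png

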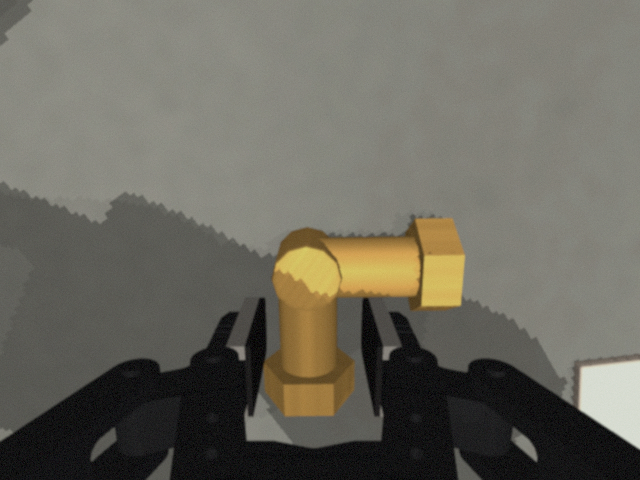

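Call:
arm_command:
  targets: "0 -2 2 0 0 0 0.4;0 -2 2 0 0 0 0.1;0 -2 2 0 0 0 0.1;0 -2 2 0 0 0 0.1;0 -2 2 0 0 0 0.1;0 -2 2 0 0 0 0.1"
  newtons: 80

```text
time: 2.42
tool_pos: [0.4038, 0.2521, 0.0066]
tcp_rot: [0.895, 3.01, 0.002]
wrist_force: [-2.9, -0.1, 6.0]
width: 0.201
```

```bash
python3 plan.py 0.6261 0.1094 0.12 1.1381
```

```text
t 2.42 pos [0.4038 0.2521 0.0066] shift [-264.2    2.2 -113.3] turn [ 0.09  0.04 -8.34] F [-2.9 -0.1  6. ] w 0.201 q6 -0.49
```

Call:
arm_command:
  targets: "0 0 0 0 0 0 0.1;0 0 0 0 0 0 0.1;0 0 0 0 0 0 0.1;0 0 -10 0 0 0 0.1;0 0 -25 0 0 0 0.1;0 0 -40 0 0 0 0.1;0 0 -40 0 0 0 0.1;0 0 -40 0 0 0 0.1"

```text
time: 3.08
tool_pos: [0.404, 0.252, 0.0464]
tcp_rot: [0.895, 3.009, 0.003]
wrist_force: [-0.1, 0.9, -2.1]
width: 0.203
```

```bash
python3 plan.py 0.6261 0.1094 0.12 1.1381
python3 - <<'E'
from workcell import bot
import cv2,numpy as np
from h import *
s=bot.read_state()
p,d=bot.read_camera('wrist')
q,d=bot.read_camera('side');c=cam(bot,'side');u=proj(c,[s['tool_pos']])[0].astype(int);print(u)
q=cv2.resize(q[max(0,u[1]-60):u[1]+40,u[0]-60:u[0]+60],(480,400))
cv2.imwrite('pics/w3.png',np.hstack([cv2.resize(p,(320,400)),q]))
E
```

```text
t 3.08 pos [0.404  0.252  0.0464] shift [-264.     2.1  -73.2] turn [ 0.14  0.09 -8.34] F [-0.1  0.9 -2.1] w 0.203 q6 -0.49
[284 169]
```

View pics/w3.png

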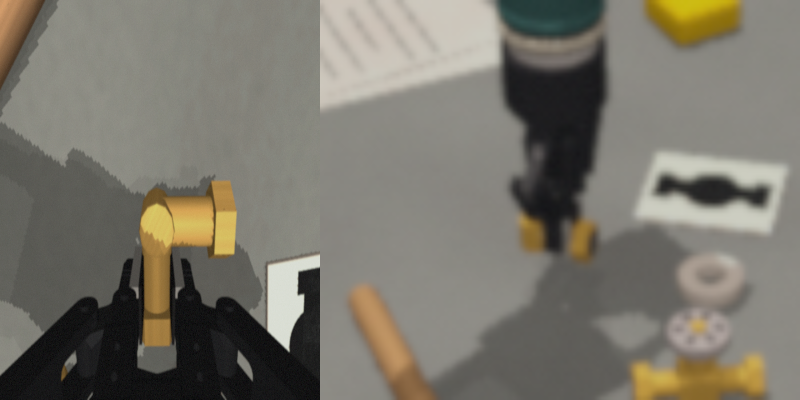

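Call:
arm_command:
  targets: "0 0 -35 0 0 0 0.1;-264 2 -70 0 0 -8.3 0.1;-264 2 -70 0 0 -8.3 0.1;-264 2 -70 0 0 -8.3 0.1;-264 2 -70 0 0 -8.3 0.1;-264 2 -70 0 0 -8.3 0.1;-264 2 -70 0 0 -8.3 0.1;-264 2 -70 0 0 -8.3 0.1;-264 2 -70 0 0 -8.3 0.1;-264 2 -70 0 0 -8.3 0.1"

```text
time: 4.02
tool_pos: [0.6252, 0.108, 0.1136]
tcp_rot: [-0.678, -3.065, 0.001]
wrist_force: [-0.4, 1.1, -2.7]
width: 0.198
```

```bash
python3 plan.py 0.6261 0.1094 0.0116 1.1381
```

```text
t 4.02 pos [0.6252 0.108  0.1136] shift [ -0.5   1.8 102. ] turn [-0.07 -0.13 -0.16] F [-0.4  1.1 -2.7] w 0.198 q6 -1.00
```

Call:
arm_command:
  targets: "0 1 40 0 0 0 0.1;0 1 70 0 0 0 0.1;0 1 85 0 0 0 0.1;0 1 92 0 0 0 0.1;0 1 92 0 0 0 0.1;0 1 92 0 0 0 0.1"

```text
time: 4.52
tool_pos: [0.6248, 0.1106, 0.023]
tcp_rot: [-0.674, -3.067, 0.0]
wrist_force: [-0.4, -0.2, -1.5]
width: 0.194
```

```bash
python3 plan.py 0.6261 0.1094 0.0116 1.1381
python3 - <<'E'
from workcell import bot
import cv2
p,d=bot.read_camera('wrist');cv2.imwrite('pics/w4.png',p)
E
```

```text
t 4.52 pos [0.6248 0.1106 0.023 ] shift [-1.7 -0.5 11.4] turn [-0.03 -0.06  0.02] F [-0.4 -0.2 -1.5] w 0.194 q6 -1.00
```

View pics/w4.png

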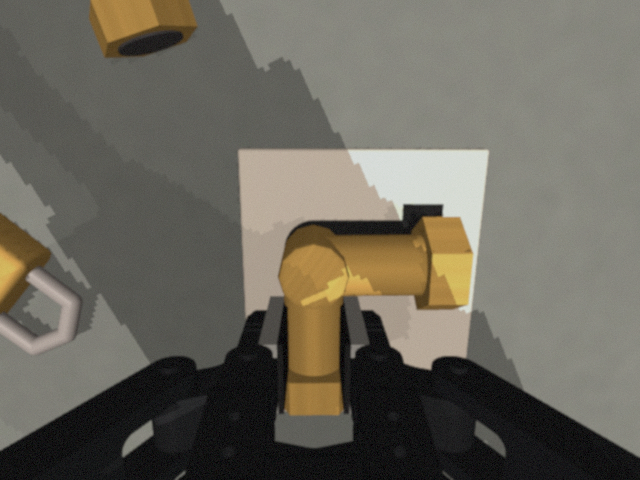

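Call:
arm_command:
  targets: "-1 0 5 0 0 0 0.1;-1 0 8 0 0 0 0.1;-1 0 10 0 0 0 0.1;-1 0 11 0 0 0 0.1;-1 0 11 0 0 0 0.1"

```text
time: 4.98
tool_pos: [0.6265, 0.1094, 0.0122]
tcp_rot: [-0.675, -3.068, 0.0]
wrist_force: [-0.2, -1.0, -2.0]
width: 0.201
```

Still carrying the full weight. I'll creep down until it touches.

Call:
arm_command:
  targets: "0 0 1 0 0 0 0.1;0 0 2 0 0 0 0.1;0 0 2 0 0 0 0.1"

```text
time: 5.23
tool_pos: [0.6268, 0.1094, 0.0116]
tcp_rot: [-0.675, -3.068, 0.0]
wrist_force: [-3.8, -1.0, 6.7]
width: 0.201
```

Contact. I'll open a little and then lift.

Call:
arm_command:
  targets: "0 0 0 0 0 0 0.3;0 0 0 0 0 0 0.4;0 0 0 0 0 0 0.4;0 0 0 0 0 0 0.4;0 0 -15 0 0 0 0.4;0 0 -40 0 0 0 0.4;0 0 -75 0 0 0 0.4;0 0 -90 0 0 0 0.6"

```text
time: 5.9
tool_pos: [0.6287, 0.1098, 0.1042]
tcp_rot: [0.674, 3.064, 0.003]
wrist_force: [1.3, 0.1, 0.8]
width: 0.524
```

```bash
python3 plan.py 0.4719 0.1074 0.12 1.0;python3 - <<'E'
from workcell import bot
import cv2
p,d=bot.read_camera('wrist');cv2.imwrite('pics/w5.png',p)
E
```

```text
t 5.90 pos [0.6287 0.1098 0.1042] shift [141.3 -68.  -16.6] turn [0.17 0.23 7.88] F [1.3 0.1 0.8] w 0.524 q6 -1.00
```

View pics/w5.png

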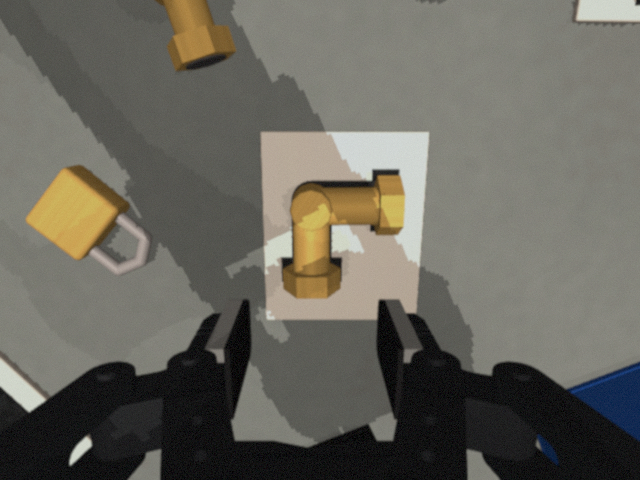

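Call:
arm_command:
  targets: "141 -68 -17 0 0 7.9 1;141 -68 -17 0 0 7.9 1;141 -68 -17 0 0 7.9 1;141 -68 -17 0 0 7.9 1;141 -68 -17 0 0 7.9 1;141 -68 -17 0 0 7.9 1"

```text
time: 6.45
tool_pos: [0.4684, 0.1069, 0.117]
tcp_rot: [-0.884, -3.015, 0.0]
wrist_force: [0.8, 0.4, 0.2]
width: 0.998
```

```bash
python3 plan.py 0.4719 0.1074 0.042 1.0;python3 - <<'E'
from workcell import bot
import cv2
p,d=bot.read_camera('wrist');cv2.imwrite('pics/w6.png',p)
E
```

```text
t 6.45 pos [0.4684 0.1069 0.117 ] shift [-2.7  2.3 75. ] turn [-0.   -0.    0.02] F [0.8 0.4 0.2] w 0.998 q6 -0.83
```

View pics/w6.png

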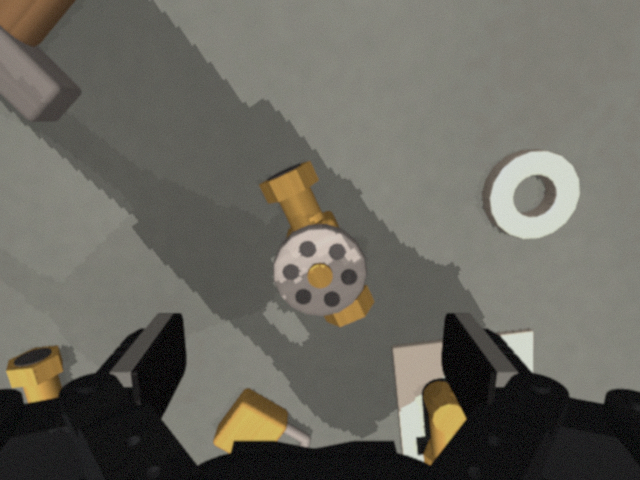

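Call:
arm_command:
  targets: "-2 2 35 0 0 0 1;-2 2 60 0 0 0 1;-2 2 72 0 0 0 1;-2 2 76 0 0 0 0.8;-2 2 76 0 0 0 0.3;-2 2 76 0 0 0 0.3;-2 2 76 0 0 0 0.3;-2 2 76 0 0 0 0.3;-2 2 76 0 0 0 0.3;-2 2 76 0 0 0 0.3"
  newtons: 80

```text
time: 7.33
tool_pos: [0.4746, 0.1079, 0.0427]
tcp_rot: [0.884, 3.011, 0.003]
wrist_force: [1.4, -0.9, 2.7]
width: 0.508
```

Call:
arm_command:
  targets: "0 0 0 0 0 0 0.3;0 0 0 0 0 0 0.3;0 0 -10 0 0 0 0.3;0 0 -25 0 0 0 0.3;0 0 -50 0 0 0 0.3;0 0 -80 0 0 0 0.3;0 0 -80 0 0 0 0.3;0 0 -80 0 0 0 0.3"

```text
time: 8.0
tool_pos: [0.4735, 0.1077, 0.1227]
tcp_rot: [0.884, 3.012, 0.002]
wrist_force: [-0.2, -0.3, -4.3]
width: 0.504
```

```bash
python3 plan.py 0.5471 0.3449 0.12 0.6982;python3 - <<'E'
from workcell import bot
import cv2
p,d=bot.read_camera('wrist');cv2.imwrite('pics/w7.png',p)
E
```

```text
t 8.00 pos [0.4735 0.1077 0.1227] shift [ 66.2 239.3   3. ] turn [ 0.12  0.09 17.28] F [-0.2 -0.3 -4.3] w 0.504 q6 -0.83
```

View pics/w7.png

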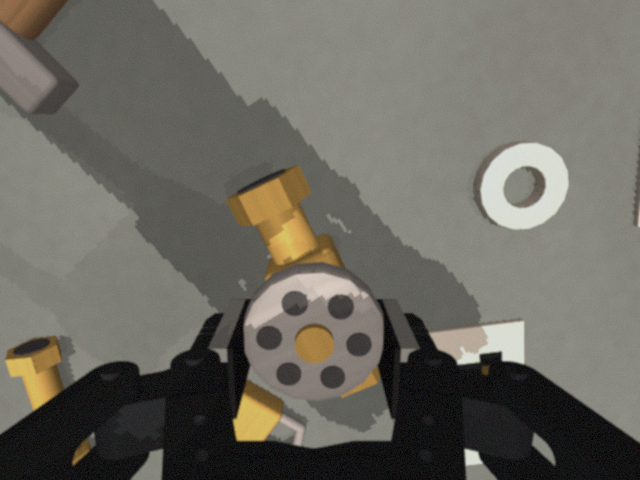

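Call:
arm_command:
  targets: "66 239 3 0 0 17.3 0.3;66 239 3 0 0 17.3 0.3;66 239 3 0 0 17.3 0.3;66 239 3 0 0 17.3 0.3;66 239 3 0 0 17.3 0.3;66 239 3 0 0 17.3 0.3;66 239 3 0 0 17.3 0.3;66 239 3 0 0 17.3 0.3;66 239 3 0 0 17.3 0.3"

```text
time: 8.8
tool_pos: [0.5443, 0.3432, 0.1152]
tcp_rot: [-1.325, -2.845, 0.008]
wrist_force: [0.3, -0.4, -3.3]
width: 0.508
```

```bash
python3 plan.py 0.5471 0.3449 0.0477 0.6982;python3 - <<'E'
from workcell import bot
import cv2
p,d=bot.read_camera('wrist');cv2.imwrite('pics/w8.png',p)
E
```

```text
t 8.80 pos [0.5443 0.3432 0.1152] shift [-0.6  3.6 67.5] turn [-0.35 -0.03  0.05] F [ 0.3 -0.4 -3.3] w 0.508 q6 -0.17
```

View pics/w8.png

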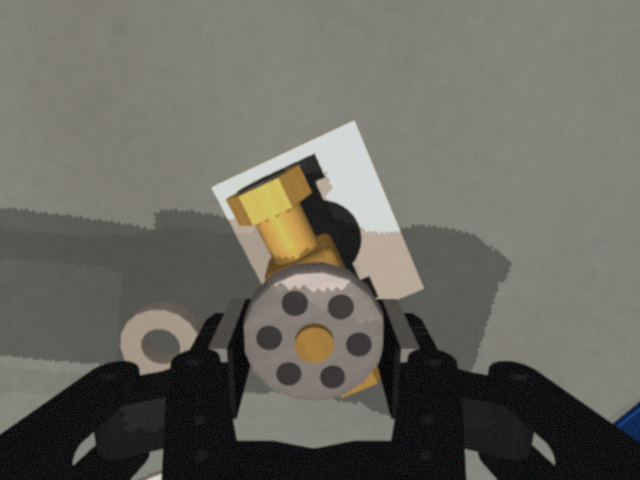

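Call:
arm_command:
  targets: "0 2 30 0 0 0 0.3;0 2 50 0 0 0 0.3;0 2 60 0 0 0 0.3;0 2 64 0 0 0 0.3;0 2 65 0 0 0 0.3;0 2 65 0 0 0 0.3"

```text
time: 9.35
tool_pos: [0.5483, 0.3451, 0.0538]
tcp_rot: [1.329, 2.846, 0.001]
wrist_force: [-0.1, 0.3, -2.5]
width: 0.508
```

```bash
python3 plan.py 0.5471 0.3449 0.0477 0.6982;python3 - <<'E'
from workcell import bot
import cv2
p,d=bot.read_camera('wrist');cv2.imwrite('pics/w9.png',p)
E
```

```text
t 9.35 pos [0.5483 0.3451 0.0538] shift [ 0.7 -1.1  6.1] turn [ 0.03  0.01 -0.07] F [-0.1  0.3 -2.5] w 0.508 q6 -0.17
```

View pics/w9.png

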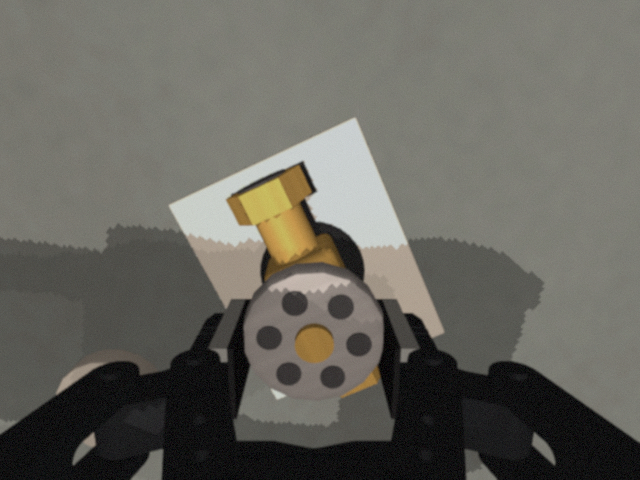

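Call:
arm_command:
  targets: "0.5 0 3 0 0 0 0.3;0.5 0 5 0 0 0 0.3;0.5 0 6 0 0 0 0.3;0.5 0 7 0 0 0 0.3;0.5 0 7 0 0 0 0.3"

```text
time: 9.82
tool_pos: [0.548, 0.3464, 0.0477]
tcp_rot: [1.328, 2.847, 0.001]
wrist_force: [-1.9, -1.0, 4.6]
width: 0.507
```

Contact. Release and lift straight up.

Call:
arm_command:
  targets: "0 0 0 0 0 0 0.7;0 0 0 0 0 0 0.9;0 0 0 0 0 0 0.9;0 0 0 0 0 0 0.9;0 0 -20 0 0 0 0.9;0 0 -50 0 0 0 0.9;0 0 -85 0 0 0 0.9;0 0 -85 0 0 0 0.6;0 0 -85 0 0 0 0.5"

```text
time: 10.57
tool_pos: [0.5501, 0.3474, 0.1349]
tcp_rot: [1.326, 2.843, 0.009]
wrist_force: [-0.6, -0.2, -0.6]
width: 0.637
```

```bash
python3 plan.py 0.4786 -0.1068 0.13 1.1107;python3 - <<'E'
from workcell import bot
import cv2
p,d=bot.read_camera('wrist');cv2.imwrite('pics/w10.png',p)
E
```

```text
t 10.57 pos [0.5501 0.3474 0.1349] shift [-302.1 -346.6    2.8] turn [  0.38   0.15 -23.66] F [-0.6 -0.2 -0.6] w 0.637 q6 -0.17
```

View pics/w10.png

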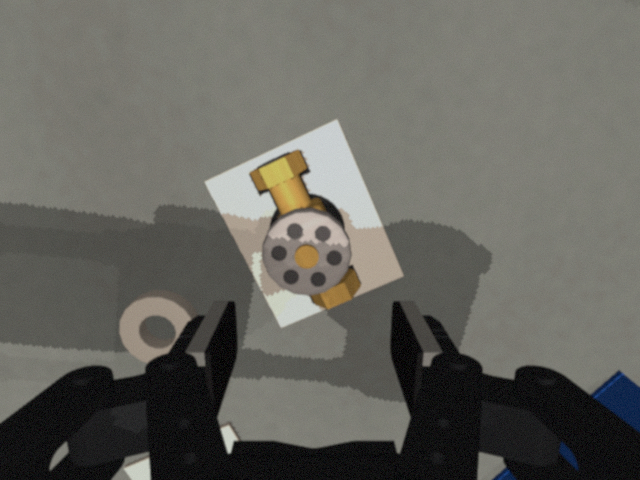

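Call:
arm_command:
  targets: "-302 -347 2 0 0 -23.7 0.6;-302 -347 2 0 0 -23.7 0.6;-302 -347 2 0 0 -23.7 0.6;-302 -347 2 0 0 -23.7 0.6;-302 -347 2 0 0 -23.7 0.6;-302 -347 2 0 0 -23.7 0.6;-302 -347 2 0 0 -23.7 0.6;-302 -347 2 0 0 -23.7 0.6;-302 -347 2 0 0 -23.7 0.6;-302 -347 2 0 0 -23.7 0.6"

```text
time: 11.45
tool_pos: [0.4804, -0.0664, 0.1275]
tcp_rot: [-0.714, -3.056, 0.0]
wrist_force: [0.7, -0.7, 0.2]
width: 0.599
```

```bash
python3 plan.py 0.4786 -0.1068 0.1 1.1107
```

```text
t 11.45 pos [ 0.4804 -0.0664  0.1275] shift [-16.3 -37.   27.5] turn [-0.05 -0.18  0.06] F [ 0.7 -0.7  0.2] w 0.599 q6 -1.30
```

Call:
arm_command:
  targets: "-16 -37 25 0 0 0 0.6;-16 -37 25 0 0 0 0.6;-16 -37 25 0 0 0 0.6;-16 -37 25 0 0 0 0.6"

```text
time: 11.78
tool_pos: [0.4792, -0.1049, 0.1027]
tcp_rot: [-0.717, -3.055, -0.001]
wrist_force: [-0.1, 0.6, 0.1]
width: 0.6
```

```bash
python3 plan.py 0.4786 -0.1068 0.006 1.1107;python3 - <<'E'
from workcell import bot
import cv2
p,d=bot.read_camera('wrist');cv2.imwrite('pics/w11.png',p)
E
```

```text
t 11.78 pos [ 0.4792 -0.1049  0.1027] shift [-0.7 -2.  96.7] turn [-0.01 -0.21 -0.05] F [-0.1  0.6  0.1] w 0.6 q6 -1.38
```

View pics/w11.png

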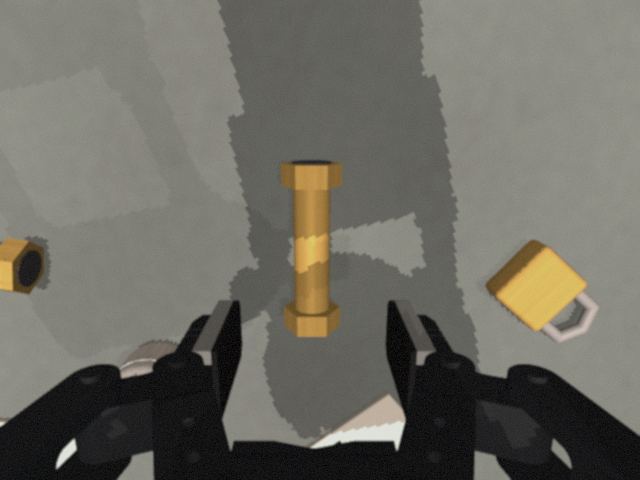

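Call:
arm_command:
  targets: "0 -1 40 0 0 0 0.6;0 -1 70 0 0 0 0.6;0 -1 87 0 0 0 0.6;0 -1 95 0 0 0 0.5;0 -1 96 0 0 0 0.3;0 -1 97 0 0 0 0.1;0 -1 97 0 0 0 0.1;0 -1 97 0 0 0 0.1;0 -1 97 0 0 0 0.1;0 -1 97 0 0 0 0.1"
  newtons: 80

```text
time: 12.67
tool_pos: [0.4809, -0.1063, 0.0083]
tcp_rot: [0.715, 3.057, -0.0]
wrist_force: [-0.0, -0.7, -1.4]
width: 0.197
```

Call:
arm_command:
  targets: "0 0 0 0 0 0 0.1;0 0 -10 0 0 0 0.1;0 0 -30 0 0 0 0.1;0 0 -65 0 0 0 0.1;0 0 -100 0 0 0 0.1;0 0 -100 0 0 0 0.1;0 0 -100 0 0 0 0.1"

```text
time: 13.25
tool_pos: [0.4828, -0.1069, 0.111]
tcp_rot: [0.714, 3.052, -0.0]
wrist_force: [-1.0, -0.0, -1.4]
width: 0.198
```

```bash
python3 plan.py 0.5465 -0.365 0.11 1.1324
```

```text
t 13.25 pos [ 0.4828 -0.1069  0.111 ] shift [-171.6 -203.1    1.9] turn [ 0.07  0.4  -1.21] F [-1.  -0.  -1.4] w 0.198 q6 -1.38
```

Call:
arm_command:
  targets: "-172 -203 2 0 0 -1.2 0.1;-172 -203 2 0 0 -1.2 0.1;-172 -203 2 0 0 -1.2 0.1;-172 -203 2 0 0 -1.2 0.1;-172 -203 2 0 0 -1.2 0.1;-172 -203 2 0 0 -1.2 0.1;-172 -203 2 0 0 -1.2 0.1;-172 -203 2 0 0 -1.2 0.1;-172 -203 2 0 0 -1.2 0.1"

```text
time: 14.0
tool_pos: [0.5429, -0.3644, 0.1032]
tcp_rot: [-0.686, -3.062, -0.003]
wrist_force: [-0.0, 0.2, -1.8]
width: 0.196
```

```bash
python3 plan.py 0.5465 -0.365 0.0133 1.1324;python3 - <<'E'
from workcell import bot
import cv2
p,d=bot.read_camera('wrist');cv2.imwrite('pics/w12.png',p)
E
```

```text
t 14.00 pos [ 0.5429 -0.3644  0.1032] shift [-3.9  0.9 89.8] turn [ 0.06 -0.23 -0.12] F [-0.   0.2 -1.8] w 0.196 q6 -1.76
```

View pics/w12.png

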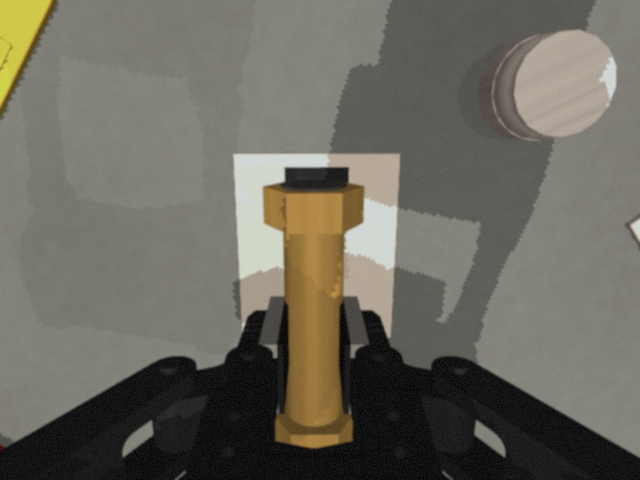

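Call:
arm_command:
  targets: "-1 1 40 0 0 0 0.1;-2 1 65 0 0 0 0.1;-2 1 78 0 0 0 0.1;-2 1 84 0 0 0 0.1;-2 1 85 0 0 0 0.1;-2 1 85 0 0 0 0.1"

```text
time: 14.55
tool_pos: [0.547, -0.3638, 0.021]
tcp_rot: [0.682, 3.066, -0.0]
wrist_force: [-0.4, -0.1, -2.5]
width: 0.198
```

```bash
python3 plan.py 0.5465 -0.365 0.0133 1.1324;python3 - <<'E'
from workcell import bot
import cv2
p,d=bot.read_camera('wrist');cv2.imwrite('pics/w13.png',p)
E
```

```text
t 14.55 pos [ 0.547  -0.3638  0.021 ] shift [-0.1 -1.3  7.7] turn [-0.    0.02  0.04] F [-0.4 -0.1 -2.5] w 0.198 q6 -1.76
```

View pics/w13.png

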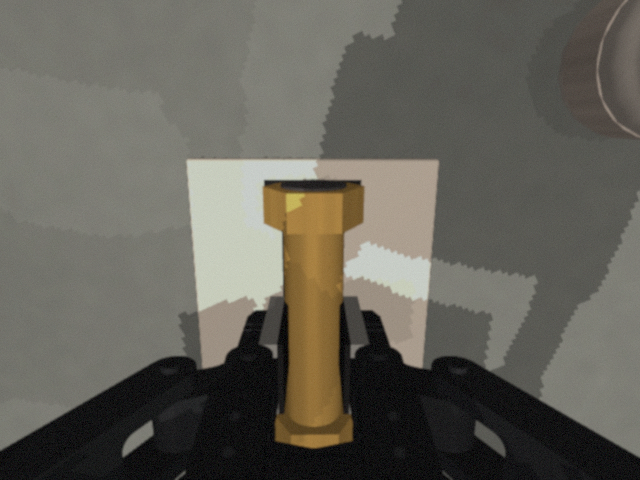

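Call:
arm_command:
  targets: "0 0 4 0 0 0 0.1;0 0 6 0 0 0 0.1;0 0 7 0 0 0 0.1;0 0 8 0 0 0 0.1;0 0 8.5 0 0 0 0.1;0 0 8.5 0 0 0 0.1"

```text
time: 15.1
tool_pos: [0.5469, -0.3646, 0.0133]
tcp_rot: [0.683, 3.066, -0.0]
wrist_force: [-2.3, 1.1, 5.5]
width: 0.198
```

Contact. I'll release it and fly towards the tee.

Call:
arm_command:
  targets: "0 0 0 0 0 0 0.3;0 0 0 0 0 0 0.4;0 0 0 0 0 0 0.4;0 0 0 0 0 0 0.4;0 0 -15 0 0 0 0.4;0 0 -45 0 0 0 0.4;0 0 -85 0 0 0 0.4;0 0 -100 0 0 0 0.4;0 0 -100 0 0 0 0.4"

```text
time: 15.85
tool_pos: [0.5504, -0.367, 0.1197]
tcp_rot: [0.681, 3.056, -0.007]
wrist_force: [0.9, 0.2, 0.8]
width: 0.402
```

```bash
python3 plan.py 0.3705 -0.2793 0.11 0.9371;python3 - <<'E'
from workcell import bot
import cv2
p,d=bot.read_camera('wrist');cv2.imwrite('pics/w14.png',p)
E
```

```text
t 15.85 pos [ 0.5504 -0.367   0.1197] shift [200.2   3.    7.4] turn [-0.06  0.68 11.19] F [0.9 0.2 0.8] w 0.402 q6 -1.76
```

View pics/w14.png

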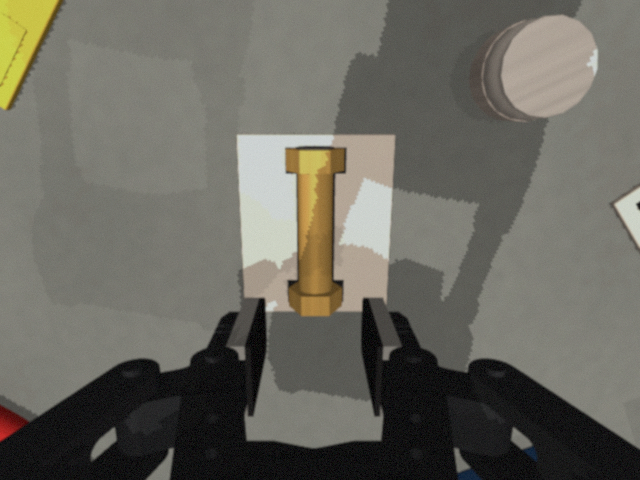

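Call:
arm_command:
  targets: "200 3 9 0 0 11.2 0.4;200 3 9 0 0 11.2 0.4;200 3 9 0 0 11.2 0.4;200 3 9 0 0 11.2 0.4;200 3 9 0 0 11.2 0.4;200 3 9 0 0 11.2 0.4;200 3 9 0 0 11.2 0.4"

```text
time: 16.48
tool_pos: [0.3639, -0.2745, 0.1011]
tcp_rot: [-0.979, -2.981, -0.002]
wrist_force: [0.5, -0.6, -0.1]
width: 0.399
```

```bash
python3 plan.py 0.3705 -0.2793 0.006 0.9371;python3 - <<'E'
from workcell import bot
import cv2
p,d=bot.read_camera('wrist');cv2.imwrite('pics/w15.png',p)
E
```

```text
t 16.48 pos [ 0.3639 -0.2745  0.1011] shift [-8.5  0.1 95.1] turn [ 0.01 -0.22 -0.06] F [ 0.5 -0.6 -0.1] w 0.399 q6 -1.64
```

View pics/w15.png

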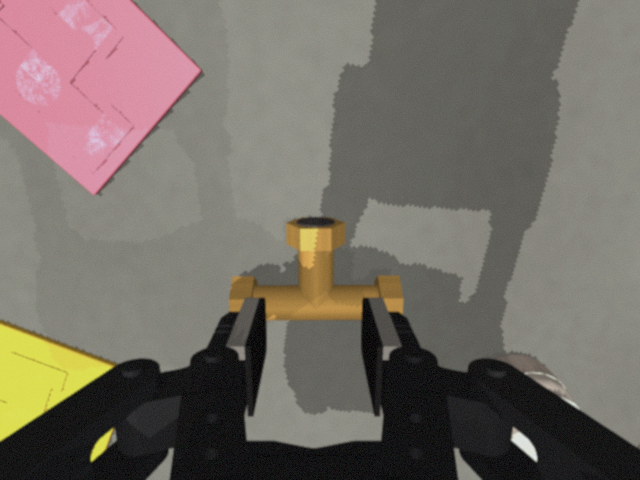

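Call:
arm_command:
  targets: "-5 0 20 0 0 0 0.4;-5 0 45 0 0 0 0.4;-5 0 55 0 0 0 0.4;-5 0 55 0 0 0 0.4;-5 0 55 0 0 0 0.4"

```text
time: 16.95
tool_pos: [0.371, -0.2795, 0.0474]
tcp_rot: [-0.978, -2.983, -0.001]
wrist_force: [0.0, -0.7, -0.8]
width: 0.397
```

```bash
python3 plan.py 0.3705 -0.2793 0.006 0.9371;python3 - <<'E'
from workcell import bot
import cv2
p,d=bot.read_camera('wrist');cv2.imwrite('pics/w16.png',p)
E
```

```text
t 16.95 pos [ 0.371  -0.2795  0.0474] shift [ 0.4 -0.1 41.4] turn [ 0.01 -0.12  0.  ] F [ 0.  -0.7 -0.8] w 0.397 q6 -1.64
```

View pics/w16.png

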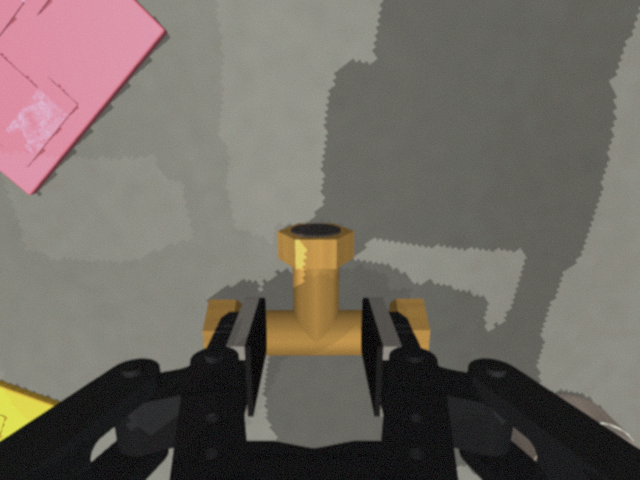

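Call:
arm_command:
  targets: "0 0 12 0 0 0 0.35;0 0 20 0 0 0 0.35;0 0 26 0 0 0 0.35;0 0 32 0 0 0 0.35;0 0 32 0 0 0 0.35"

```text
time: 17.42
tool_pos: [0.3702, -0.2791, 0.015]
tcp_rot: [-0.979, -2.984, -0.001]
wrist_force: [-0.6, 1.0, -0.5]
width: 0.347
```

```bash
python3 plan.py 0.3705 -0.2793 0.006 0.9371;python3 - <<'E'
from workcell import bot
import cv2
p,d=bot.read_camera('wrist');cv2.imwrite('pics/w17.png',p)
E
```

```text
t 17.42 pos [ 0.3702 -0.2791  0.015 ] shift [-0.4 -0.   9. ] turn [ 0.01 -0.1  -0.01] F [-0.6  1.  -0.5] w 0.347 q6 -1.64
```

View pics/w17.png

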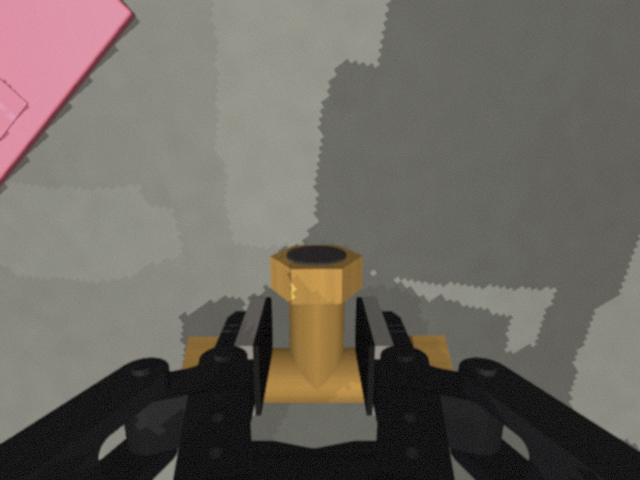

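Call:
arm_command:
  targets: "0 0 4 0 0 0 0.35;0 0 7 0 0 0 0.35;0 0 8 0 0 0 0.35"

```text
time: 17.72
tool_pos: [0.3707, -0.2795, 0.0077]
tcp_rot: [-0.979, -2.985, -0.0]
wrist_force: [0.6, 0.5, 0.3]
width: 0.351
```

Call:
arm_command:
  targets: "0 0 0 0 0 0 0.1;0 0 0 0 0 0 0.1;0 0 0 0 0 0 0.1;0 0 0 0 0 0 0.1;0 0 0 0 0 0 0.1;0 0 -10 0 0 0 0.1;0 0 -30 0 0 0 0.1;0 0 -65 0 0 0 0.1;0 0 -100 0 0 0 0.1;0 0 -100 0 0 0 0.1"
  newtons: 90

```text
time: 18.55
tool_pos: [0.3751, -0.2831, 0.1153]
tcp_rot: [0.975, 2.974, -0.008]
wrist_force: [1.5, -1.3, -1.2]
width: 0.195
```

```bash
python3 plan.py 0.6522 -0.134 0.11 0.2222;python3 - <<'E'
from workcell import bot
import cv2
p,d=bot.read_camera('wrist');cv2.imwrite('pics/w18.png',p)
E
```

```text
t 18.55 pos [ 0.3751 -0.2831  0.1153] shift [-134.9  284.3    6.8] turn [ 0.22  0.73 40.95] F [ 1.5 -1.3 -1.2] w 0.195 q6 -1.64
```

View pics/w18.png

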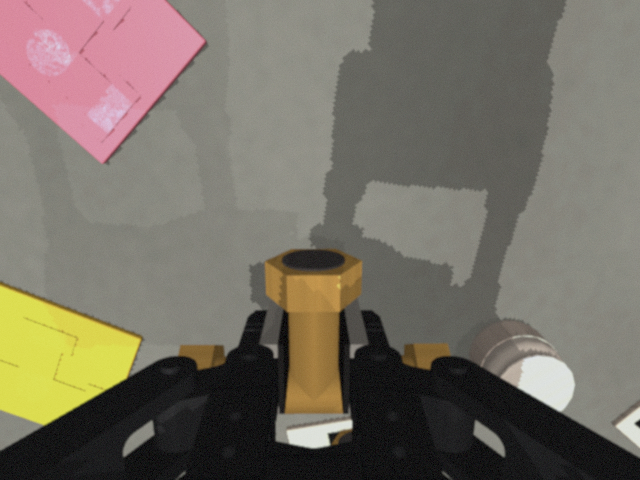

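Call:
arm_command:
  targets: "-135 284 4 0 0 41 0.1;-135 284 4 0 0 41 0.1;-135 284 4 0 0 41 0.1;-135 284 4 0 0 41 0.1;-135 284 4 0 0 41 0.1;-135 284 4 0 0 41 0.1;-135 284 4 0 0 41 0.1;-135 284 4 0 0 41 0.1;-135 284 4 0 0 41 0.1;-135 284 4 0 0 41 0.1"

```text
time: 19.43
tool_pos: [0.6479, -0.129, 0.1015]
tcp_rot: [-1.957, -2.454, 0.002]
wrist_force: [-0.8, -0.2, -2.7]
width: 0.195
```

```bash
python3 plan.py 0.6522 -0.134 0.0127 0.2222;python3 - <<'E'
from workcell import bot
import cv2
p,d=bot.read_camera('wrist');cv2.imwrite('pics/w19.png',p)
E
```

```text
t 19.43 pos [ 0.6479 -0.129   0.1015] shift [-5.9  3.3 88.7] turn [-0.17 -0.08  0.11] F [-0.8 -0.2 -2.7] w 0.195 q6 -0.46
```

View pics/w19.png

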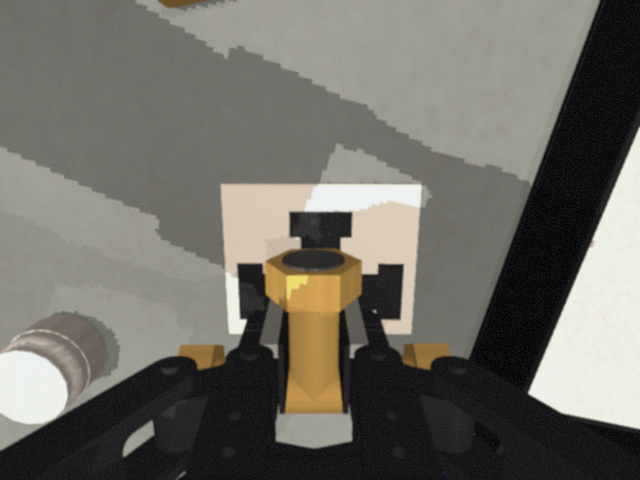

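Call:
arm_command:
  targets: "-2 2 35 0 0 0 0.1;-4 2 60 0 0 0 0.1;-4 2 74 0 0 0 0.1;-4 2 80 0 0 0 0.1;-4 2 80 0 0 0 0.1;-4 2 80 0 0 0 0.1"

```text
time: 19.98
tool_pos: [0.6504, -0.1347, 0.0243]
tcp_rot: [1.963, 2.452, 0.0]
wrist_force: [0.2, 0.1, -2.6]
width: 0.193
```

```bash
python3 plan.py 0.6522 -0.134 0.0127 0.2222;python3 - <<'E'
from workcell import bot
import cv2
p,d=bot.read_camera('wrist');cv2.imwrite('pics/w20.png',p)
E
```

```text
t 19.98 pos [ 0.6504 -0.1347  0.0243] shift [ 0.3  1.9 11.6] turn [ 0.    0.   -0.09] F [ 0.2  0.1 -2.6] w 0.193 q6 -0.46
```

View pics/w20.png

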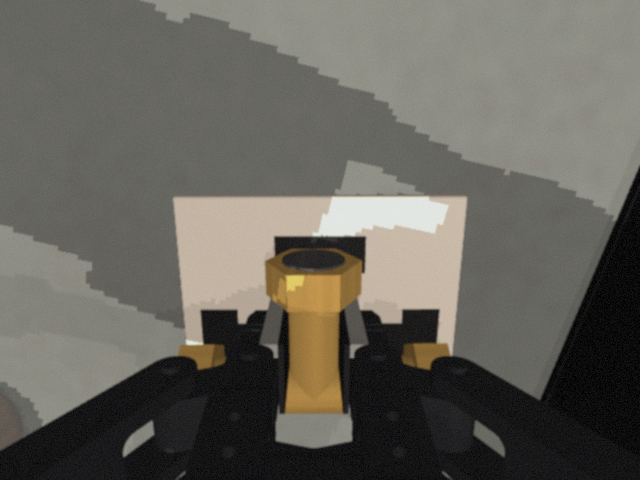

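Call:
arm_command:
  targets: "0 2 5 0 0 0 0.1;0 2 8 0 0 0 0.1;0 2 10 0 0 0 0.1;0 2 11 0 0 0 0.1;0 2 12 0 0 0 0.1;0 2 12 0 0 0 0.1"

```text
time: 20.53
tool_pos: [0.6528, -0.1336, 0.0131]
tcp_rot: [1.962, 2.453, 0.0]
wrist_force: [-3.1, 0.1, 3.2]
width: 0.196
```

Contact. Release and retreat upward.

Call:
arm_command:
  targets: "0 0 0.5 0 0 0 0.1;0 0 0.5 0 0 0 0.28;0 0 0.5 0 0 0 0.35;0 0 0.5 0 0 0 0.35;0 0 -15 0 0 0 0.35;0 0 -45 0 0 0 0.35;0 0 -85 0 0 0 0.35;0 0 -125 0 0 0 0.35;0 0 -160 0 0 0 0.35;0 0 -160 0 0 0 0.35"

```text
time: 21.37
tool_pos: [0.6584, -0.1352, 0.1825]
tcp_rot: [1.953, 2.442, 0.011]
wrist_force: [0.6, -1.0, 1.5]
width: 0.351
```

Call:
arm_command:
  targets: "350 0 -60 0 0 0 0.35;350 0 -60 0 0 0 0.35;350 0 -60 0 0 0 0.35;350 0 -60 0 0 0 0.35;350 0 -60 0 0 0 0.35;350 0 -60 0 0 0 0.35;350 0 -60 0 0 0 0.35;350 0 -60 0 0 0 0.35"

```text
time: 22.03
tool_pos: [0.5798, 0.1886, 0.2285]
tcp_rot: [1.963, 2.453, 0.001]
wrist_force: [0.5, -0.5, -0.2]
width: 0.347
```

```bash
python3 plan.py 0.6522 -0.134 0.0127 0.2222;python3 - <<'E'
from workcell import bot
import cv2
p,d=bot.read_camera('top');cv2.imwrite('pics/top1.png',p)
p,d=bot.read_camera('side');cv2.imwrite('pics/side1.png',p[100:400,240:500])
E
```

```text
t 22.03 pos [0.5798 0.1886 0.2285] shift [-3.306e+02 -3.000e-01  2.158e+02] turn [ 0.04 -0.   -0.06] F [ 0.5 -0.5 -0.2] w 0.347 q6 0.05
```

View pics/top1.png

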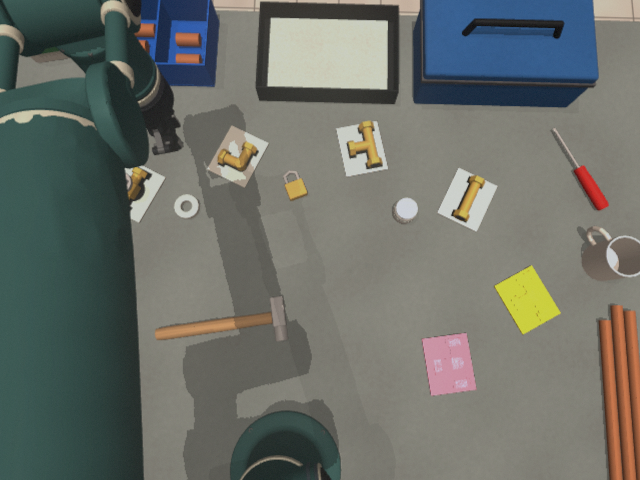

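View pics/side1.png

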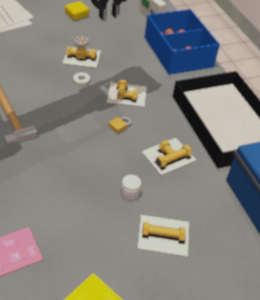

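Call:
arm_command:
  targets: "-180 150 0 0 0 0 0.35;-180 150 0 0 0 0 0.35;-180 150 0 0 0 0 0.35;-180 150 0 0 0 0 0.35;-180 150 0 0 0 0 0.35;-180 150 0 0 0 0 0.35;-180 150 0 0 0 0 0.35;-180 150 0 0 0 0 0.35"

```text
time: 22.8
tool_pos: [0.767, 0.0416, 0.2265]
tcp_rot: [-1.965, -2.449, 0.002]
wrist_force: [-0.7, 1.3, -0.6]
width: 0.347
```

```bash
cat > chk.py <<'E'
from workcell import bot
import h; from h import *
p,d=bot.read_camera('top'); cv2.imwrite('pics/top2.png',p); c=cam(bot,'top'); img1=cv2.imread('pics/top1.png')
exec(open('loc.py').read().split('for n in P')[0])
tiles=[]
for n in Q:
    x,y,a=Q[n]; img=p if n=='valve' else img1
    o,XX,YY=ortho(img,c,x,y,.019,.07)
    hsv=cv2.cvtColor(o,cv2.COLOR_BGR2HSV); m=(hsv[...,1]>110)&(abs(hsv[...,0].astype(int)-22)<10)&(hsv[...,2]>60)
    k='valveb' if n=='valve' else n
    nn,l,st,ce=cv2.connectedComponentsWithStats(m.astype(np.uint8)); m=np.isin(l,[i for i in range(1,nn) if st[i,4]>400])
    q,f=fit(k,m,XX,YY,x,y,2*np.pi if n in('tee','elbow') else np.pi)
    dx,dy=q[0]-x,q[1]-y; cs,sn=np.cos(a),np.sin(a)
    da=q[2]-a; print(n,'err pad mm',np.round([(cs*dx+sn*dy)*1e3,(-sn*dx+cs*dy)*1e3],1),'ang',round((da+np.pi)%(2*np.pi)-np.pi,3),'cost',round(f,3))
    cs,sn=np.cos(q[2]),np.sin(q[2]);dd=sdf(k,cs*(XX-q[0])+sn*(YY-q[1]),-sn*(XX-q[0])+cs*(YY-q[1])); o[abs(dd)<.0004]=(0,0,255); tiles.append(cv2.resize(o,(200,200)))
cv2.imwrite('pics/chk.png',np.hstack(tiles))
E
python3 chk.py
```

```text
elbow err pad mm [ 0.4 -0.4] ang 0.005 cost 0.114
tee err pad mm [1.4 0.3] ang 0.022 cost 0.113
coupling err pad mm [-0.1 -0.3] ang -3.136 cost 0.11
valve err pad mm [nan nan] ang 0.445 cost nanh.py:42: RuntimeWarning: Mean of empty slice.
  ys,xs=np.where(mask); ci=np.array([XX[ys,xs].mean(),YY[ys,xs].mean()])
  ret = ret.dtype.type(ret / rcount)
```

View pics/chk.png

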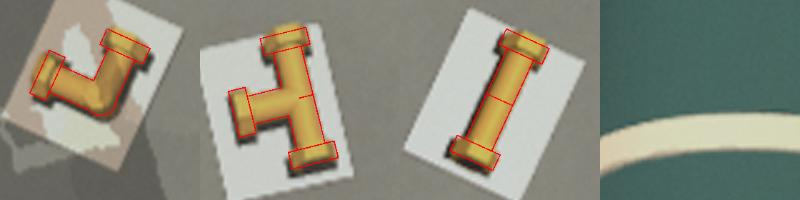

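Call:
arm_command:
  targets: "-250 -200 0 0 0 0 0.35;-250 -200 0 0 0 0 0.35;-250 -200 0 0 0 0 0.35;-250 -200 0 0 0 0 0.35;-250 -200 0 0 0 0 0.35;-250 -200 0 0 0 0 0.35;-250 -200 0 0 0 0 0.35;-250 -200 0 0 0 0 0.35;-250 -200 0 0 0 0 0.35"

```text
time: 23.6
tool_pos: [0.6227, -0.2476, 0.2286]
tcp_rot: [1.967, 2.449, -0.004]
wrist_force: [1.3, 1.2, -0.1]
width: 0.353
```

```bash
python3 chk.py
```

```text
elbow err pad mm [ 0.4 -0.4] ang 0.005 cost 0.114
tee err pad mm [1.4 0.3] ang 0.022 cost 0.113
coupling err pad mm [-0.1 -0.3] ang -3.136 cost 0.11
valve err pad mm [-2.4 -0.2] ang 3.141 cost 0.335
```

View pics/chk.png

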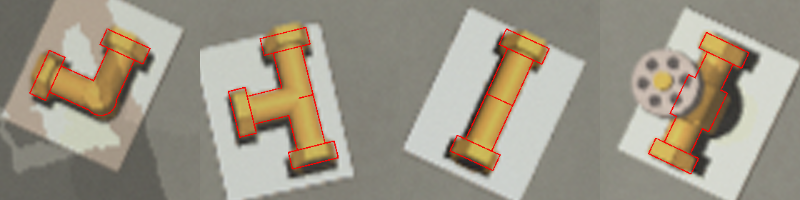

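All four sit within about 2.5 mm of their outlines, and the gripper is empty, high and clear. Handing in.

```bash
python3 -c "
from workcell import bot
print(bot.finish_job())"
```

```text
the job is handed in; nothing more can be done
None
```

All four fittings now lie on their own white pads, set down under contact and not dropped. I handed the job in at about 24 s of the 115 s allowed. The hand-in gave no verdict.

My last check fitted each outline in the top camera picture, as pad x and y error and angle from the outline:

| Fitting | x (mm) | y (mm) | Angle (rad) |
|---|---|---|---|
| elbow | 0.4 | -0.4 | 0.005 |
| tee | 1.4 | 0.3 | 0.02 |
| coupling | -0.1 | -0.3 | 0.006 (other way round) |
| valve | -2.4 | -0.2 | 0.001 (other way round) |

- **Valve:** the first check failed because the arm hid it, so I moved the arm clear and measured it again. Its fit is rougher than the others because the handwheel hides part of the body.
- **Not measured:** I did not measure tilt or height separately. All four looked flat in the side or top pictures, and contact force showed at each set-down.
- **End state:** the gripper was empty, about 0.23 m up and touching nothing. I left the pink and yellow look-alikes alone.

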